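Seat the bayonet collar on a globe stand

ROBOT

A 6-joint arm with a two-finger parallel gripper is mounted at the origin on the work surface. World frame = base frame: x ahead of the robot, y to its left, z up, the work surface at z = 0. Lengths are in m, angles in rad, forces in N, time in s.
With the tool pointing down it reaches from about 0.275 to 0.875 m from the base axis. Payload 12.5 kg.
Tool frame: the origin (TCP) lies at the very end of the fingers, on their centre line; the grasp point (between the pads) lies 19 mm behind it; z points along the fingers, y is the line along which they close (so a half turn about z gives the same grasp; the last joint's range is limited). The gripper opens to 85 mm and grips with 20 to 120 N. Pads are 22 mm wide; open, the fingers measure 114 mm over their backs; the gripper's body (76 mm by 85 mm) begins 54 mm behind the grasp point. The pads swing forward as they close: fully open they stand 13 mm farther back than shut.
Start: joints at [1.254, 0.351, 1.652, -0, 1.139, -0.085], TCP at [0.126, 0.535, 0.198] pointing down, gripper open.
Joint ranges: [-2.75, 2.75], [-0.79, 2.1], [0.01, 2.65], [-1.57, 4.71], [0.07, 3.14], [-2.87, 2.87]. Speed limits (rad/s): [2.22, 2.22, 2.79, 3.14, 3.14, 3.14].

INTERFACE

Orientations are given as a 3x3 rotation matrix whose columns are the frame's x, y, z axes.
In Python, from bench import manip gives the robot as it stands. Calls block until the motion is done:
- manip.move_ptp(position, orientation): joint-space move of the TCP to a pose.
- manip.move_l(position, attitude=None, max_speed=0.15): straight line of the TCP; attitude=None keeps the orientation; max_speed is the mean speed in m/s.
- manip.move_j(angles): joint-space move.
- manip.set_gripper(opening, effort=None): opening from 0.0 (shut) to 1.0 (fully open); effort is the grip in N (None keeps the last); returns when the fingers have stopped.
- manip.dwell(seconds).
- manip.inverse_kinematics(position, orientation): joint angles nearest the present ones, or None.
- manip.grab_frame(name): name is "side" or "top"; returns (picture, depth): 420x560x3 uint8, red, green, blue; 420x560 float32, m along the optical axis (not along the pixel's ray), 0 where there is no reading.
- manip.get_calibration(name): a dict with "camera_matrix" (3x3 intrinsics, pixels), "R" (3x3) and "t" (3): a world point X has camera coordinates R X + t. Camera axes: x right, y down, z forward; pixel columns grow to the right and rows downward; lengths in m; the calibration is good to about 2 mm. A picture is of the moment at which its call begins. get_calibration takes no time and is no camera call.
A pose or a line that the arm cannot do raises manip.Unreachable and nothing moves.
- manip.sign_off(): hands the job in; it is judged then, once.
Trained networks look in the newest picture that a camera, given by its name, has taken for a name from the list of things; names that differ only in an ending like _2 or _b are one class to them, and where a whole thing is asked for, a point or a joint stands for the part that bears it (a point fixed in the world has none). Each returns a list of dicts, best first, with "confidence" (0 to 1); they miss things now and then, are a little off and sometimes report something else, mostly with a low value. They report only what shows in the picture. A call takes as long as a camera call. They do not tell look-alikes from the thing itself.
- manip.look_for(camera, name): "at" ([x, y, z] in m, in world coordinates, good to about 4 mm: the middle of the surface that is visible of it).
Readings, each from a call of its own:
- manip.current_time(): time.
- manip.current_qpos(): joint angles.
- manip.current_joint_vel(): joint speeds.
- manip.current_joint_torque(): joint torques, N m.
- manip.current_ee_pos(): TCP position.
- manip.current_tcp_rot(): TCP orientation.
- manip.current_force(): force on the tool from outside, world axes, zero at the start.
- manip.current_ft_torque(): the same for the moment, N m.
- manip.current_grip_width(): opening from 0.0 (shut) to 1.0 (fully open).
- manip.current_grip_force(): force on a finger pad.
Only numpy, scipy, OpenCV 4.12 (cv2) and the standard library are available. Lean on these libraries where they do the work, as an engineer would, in place of code of your own. Each camera call takes 0.05 s, during which the arm holds its last target. There are 200 camera calls.

TASK

Swing the yellow lamp aside until its head is at least 16 cm from the globe stand's spindle. Then turn the knurled collar on the spindle (clockwise, seen from above, is the short way) until its hidden keyways drop over the pins, push it fully home against its spring, and finish while still holding it pushed home with the gripper. Leave the other things on the bench where they are.

Things in the scene. Friction and masses are not known exactly. Their poses are not given: they have to be found in the camera images.
- stand: Fixed dark wooden globe stand, 140 mm wide, 35 mm high, with a brass hub (50 mm wide, to height 55 mm) and an upright, lightly greased brass spindle 26 mm thick. Origin: centre of the underside, on the bench; z up, along the spindle axis.
- stand_axis (a point): Centre of the spindle's top face, on its axis, 110 mm above the bench.
- pin_level (a point): Point on the spindle axis at height 78 mm, the level of three radial pins in the spindle, 6 mm thick, 120 degrees apart, reaching 20 mm from the axis, hidden under the collar. Their direction differs each time and is NOT given by any pose.
- home (a point): Point on the spindle axis at height 63 mm, where the collar's origin is when fully home. A steel spring washer (54 mm wide, 4 mm thick) around the spindle has its top at height 74 mm and yields 11 mm down to this height, with 3 N at first and 8.5 N when fully down.
- collar: Loose knurled aluminium collar: ring 56 mm outside, 29 mm bore, 34 mm high, about 0.16 kg, grasped by its outside from above. Starts on the spindle, resting on the pins (underside at height 81 mm, top at 115 mm), under or near the lamp. Origin: centre of its underside; z up. Home: underside at 63 mm, top at 97 mm. Without a push the spring lifts it to about 74 mm, the keyways staying on the pins.
- keyways (a point): Centre of the collar's mouth, on its axis at its underside. The bore has three keyways, 120 degrees apart, 11 mm wide, 18.5 mm deep, open only underneath. Turned clockwise from the start by an unknown 0.3 to 1.2 rad they meet the pins (about 0.1 rad of play either side); the collar then drops 7 mm onto the spring washer and can be pushed home.
- lamp_peg (a point): Grip point on the black upright peg (20 mm diameter, free from height 177 to 224 mm) that stands on the middle of the yellow lamp head; this point is on the peg's axis at height 200 mm. The lamp head is a disc 68 mm wide, between heights 153 and 177 mm.
- lamp: Fixed lamp foot (90 mm disc) with an upright pole 16 mm thick, 195 mm high. Origin: centre of the foot's underside, on the vertical hinge axis. The arm, a 12 mm tube at height 165 mm, carries the head 226 mm from that axis.
- lamp_arm (a joint): Angle of the lamp arm about its pole in rad: near 0 the head is over or near the stand; it grows as the arm swings clockwise seen from above (the head goes to the robot's left, +y). Range -0.35 to 1.25; it stays where it is left (about 0.6 N at the peg).
- pot_globe: Bystander, to be left alone: terracotta pot with a small globe fixed on it (90 mm wide, 122 mm high). Origin: centre of its underside.
- glue_jar: Bystander, to be left alone: amber glue jar, 60 mm wide, 80 mm high. Origin: centre of its underside.
- water_mug: Bystander, to be left alone: blue mug, about 76 mm wide, 85 mm high. Origin: centre of its underside.
- spare_globe: Bystander, to be left alone: ochre globe fixed on a wooden puck, 80 mm wide, 100 mm high. Origin: centre of its underside.
- brush: Bystander, to be left alone: paint brush, 180 mm long, lying on the bench.
Not all that is in view belongs to the job. Of the things shaped like the stand, the wooden one is meant.

How it is judged:
On the way, in this order (a step that is already met when the one before it is completed fails the run):
1. the lamp head has been swung at least 150 mm clear of the spindle (horizontal distance between lamp_peg and stand_axis above 0.15 m), for 0.2 s.
2. the collar's keyways have dropped over the pins (z of collar in the frame of stand below 0.0765 m and horizontal distance between collar and stand_axis below 0.004 m and angle between collar's own z axis and vertical below 0.12 rad), for 0.1 s.
At the end, for the whole second after the job is handed in: The collar is on the spindle (within 4 mm of its axis, upright within 0.1 rad), its underside within 3 mm of home (lower than 66 mm), at rest and still held by the fingers (over 3 N), with the lamp head at least 150 mm from the spindle (horizontal distance between lamp_peg and stand_axis above 0.15 m and z of collar in the frame of stand below 0.066 m and horizontal distance between collar and stand_axis below 0.004 m and angle between collar's own z axis and vertical below 0.1 rad and contact force between the fingers and collar above 3 N and linear speed of collar below 0.02 m/s); the arm keeps its last pose, push and grip.
It fails at once if the pot globe is moved by more than 30 mm (distance of pot_globe from where it was at the start of the episode above 0.03 m).
It fails at once if the glue jar is moved by more than 30 mm (distance of glue_jar from where it was at the start of the episode above 0.03 m).
It fails at once if the water mug is moved by more than 30 mm (distance of water_mug from where it was at the start of the episode above 0.03 m).
It fails at once if the spare globe is moved by more than 30 mm (distance of spare_globe from where it was at the start of the episode above 0.03 m).
It fails at once if the brush is moved by more than 30 mm (distance of brush from where it was at the start of the episode above 0.03 m).
It also fails if it takes over 61 s, if anything falls off the work surface, if the arm or the gripper's body presses on something with over 40 N, if the wrist force passes 120 N, or if a joint passes its speed limit or range.

## Working session

There is one attempt and no reset: what is moved stays moved. The work goes in short steps, each a Python script; the robot and the scene stay as the last script left them, time stands still between calls to the robot, and variables do not carry over. Pictures are saved under pics/ and viewed, at most 10 in all, crops included, and the job is handed in when it is done.

```bash
mkdir -p pics; python3 - <<'E'
from bench import manip
import cv2,numpy as np
for c in("top","side"):
    p,d=manip.grab_frame(c); cv2.imwrite(f"pics/{c}0.png",p[:,:,::-1]); np.save(f"pics/{c}0.npy",d)
    k=manip.get_calibration(c); print(c,k["camera_matrix"].tolist(),k["R"].round(3).tolist(),k["t"].round(3))
    for n in("stand","collar","lamp_peg","lamp","pot_globe","glue_jar","water_mug","spare_globe","brush"):
        print(n,[(np.round(r["at"],3).tolist(),round(r["confidence"],2)) for r in manip.look_for(c,n)])
print(manip.current_tcp_rot().round(3) if hasattr(manip.current_tcp_rot(),'round') else manip.current_tcp_rot(),manip.current_time())
E
```

```text
top [[436.7657382660177, 0.0, 273.8197730166692], [0.0, 436.7657382660177, 219.78366013976358], [0.0, 0.0, 1.0]] [[0.007, -1.0, -0.024], [-0.996, -0.005, -0.087], [0.087, 0.024, -0.996]] [0.033 0.471 1.438]
stand [([0.47, 0.093, 0.026], 0.77), ([0.201, -0.362, 0.023], 0.76), ([0.633, 0.175, 0.028], 0.72), ([0.548, -0.084, 0.021], 0.63)]
collar [([0.557, -0.093, 0.111], 0.61)]
lamp_peg [([0.609, -0.108, 0.173], 0.66)]
lamp [([0.707, -0.012, 0.169], 0.58)]
pot_globe [([0.558, -0.091, 0.113], 0.72), ([0.39, -0.306, 0.101], 0.62)]
glue_jar [([0.627, -0.34, 0.083], 0.57)]
water_mug [([0.542, -0.38, 0.036], 0.89), ([0.561, -0.089, 0.118], 0.6)]
spare_globe [([0.651, 0.396, 0.078], 0.7)]
brush [([0.401, -0.143, 0.018], 0.57)]
side [[529.8130035285087, 0.0, 280.5362714875926], [0.0, 529.8130035285087, 211.50194028192752], [0.0, 0.0, 1.0]] [[0.792, -0.61, -0.01], [-0.409, -0.519, -0.75], [0.452, 0.599, -0.661]] [-0.352  0.293  1.354]
stand [([0.185, -0.391, 0.03], 0.89), ([0.623, 0.159, 0.025], 0.73), ([0.546, -0.124, 0.022], 0.61), ([0.461, 0.069, 0.031], 0.59)]
collar [([0.56, -0.111, 0.113], 0.57)]
lamp_peg [([0.588, -0.137, 0.174], 0.85)]
lamp [([0.611, -0.111, 0.172], 0.86)]
pot_globe [([0.365, -0.34, 0.059], 0.96)]
glue_jar [([0.62, -0.358, 0.083], 0.79)]
water_mug [([0.539, -0.378, 0.049], 0.82)]
spare_globe [([0.643, 0.388, 0.063], 0.56)]
brush [([0.396, -0.149, 0.015], 0.84)]
[[-0.973  0.23   0.   ]
 [ 0.23   0.973  0.   ]
 [-0.     0.    -1.   ]] 1.0
```

View pics/top0.png

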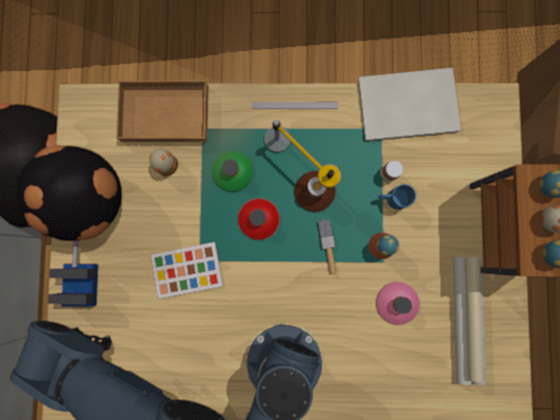

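View pics/side0.png

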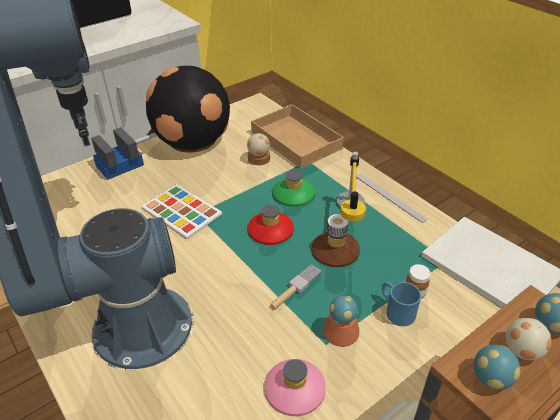

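```bash
cat > h.py <<'E'
import cv2,numpy as np
from scipy.optimize import least_squares
from bench import manip
def cloud(c,save=None):
    p,d=manip.grab_frame(c)
    if save: cv2.imwrite(save,p[:,:,::-1])
    k=manip.get_calibration(c); v,u=np.mgrid[:420,:560]
    r=np.linalg.inv(k["camera_matrix"])@np.stack([u,v,np.ones_like(u)]).reshape(3,-1)
    X=(np.array(k["R"]).T@(r*d.ravel()-np.array(k["t"])[:,None])).T
    hsv=cv2.cvtColor(p,cv2.COLOR_RGB2HSV).reshape(-1,3).astype(int)
    return X,hsv,p.reshape(-1,3),d.ravel()>0
def near(X,c,r,z0,z1): return (np.hypot(X[:,0]-c[0],X[:,1]-c[1])<r)&(X[:,2]>z0)&(X[:,2]<z1)
def circ(P,r):  # fit cylinder of known radius seen from outside
    f=lambda q:np.hypot(P[:,0]-q[0],P[:,1]-q[1])-r
    return least_squares(f,P[:,:2].mean(0),loss="soft_l1",f_scale=.002).x
E
python3 - <<'E'
from h import *
for c in("top","side"):
    X,h,p,ok=cloud(c)
    s=lambda m:(m.sum(),np.median(X[m],0).round(4).tolist(),X[m].min(0).round(3).tolist(),X[m].max(0).round(3).tolist())
    yel=ok&(h[:,0]>18)&(h[:,0]<32)&(h[:,1]>180)&near(X,(.6,-.12),.06,.17,.185)
    print(c,"headtop",s(yel))
    m=ok&near(X,(.6,-.12),.05,.19,.24);print("peg",s(m))
    m=ok&near(X,(.6,-.12),.05,.217,.24);print("pegtop",s(m))
    m=ok&near(X,(.72,0),.05,.18,.21);print("pole",s(m))
    m=ok&near(X,(.55,-.1),.06,.105,.125);print("collartop",s(m))
    m=ok&near(X,(.55,-.1),.08,.085,.105);print("collarside",s(m), circ(X[m],.028) if m.sum()>5 else'')
    m=ok&near(X,(.55,-.1),.1,.03,.04);print("standtop",s(m))
    for q,n in(((.557,-.1),"stand"),((.47,.08),"red"),((.633,.17),"green")):
        m=ok&near(X,q,.1,.008,.03)&(h[:,1]>60);print(n,s(m))
E
```

```text
top headtop (np.int64(345), [0.59, -0.1266, 0.1773], [0.56, -0.163, 0.17], [0.645, -0.079, 0.185])
peg (np.int64(51), [0.5897, -0.1306, 0.223], [0.583, -0.139, 0.191], [0.602, -0.122, 0.23])
pegtop (np.int64(39), [0.5923, -0.1307, 0.2239], [0.584, -0.139, 0.217], [0.602, -0.122, 0.23])
pole (np.int64(35), [0.7489, 0.0274, 0.1928], [0.742, 0.018, 0.18], [0.759, 0.04, 0.202])
collartop (np.int64(207), [0.5668, -0.0951, 0.1144], [0.544, -0.126, 0.105], [0.599, -0.073, 0.124])
collarside (np.int64(26), [0.5528, -0.0926, 0.0951], [0.544, -0.121, 0.086], [0.588, -0.071, 0.105]) [ 0.57089286 -0.10026452]
standtop (np.int64(234), [0.5526, -0.084, 0.0337], [0.52, -0.151, 0.03], [0.621, -0.048, 0.039])
stand (np.int64(635), [0.5503, -0.0844, 0.0212], [0.471, -0.183, 0.008], [0.639, -0.008, 0.03])
red (np.int64(770), [0.4708, 0.0851, 0.0213], [0.394, -0.018, 0.008], [0.552, 0.177, 0.03])
green (np.int64(763), [0.629, 0.1738, 0.0209], [0.538, 0.087, 0.008], [0.725, 0.269, 0.03])
side headtop (np.int64(268), [0.5827, -0.1396, 0.1763], [0.557, -0.166, 0.17], [0.624, -0.1, 0.181])
peg (np.int64(96)
[... 166 characters left out ...]
7])
pole (np.int64(35), [0.7477, 0.0256, 0.1914], [0.737, 0.019, 0.181], [0.757, 0.037, 0.199])
collartop (np.int64(254), [0.5666, -0.1003, 0.1129], [0.54, -0.129, 0.105], [0.593, -0.069, 0.119])
collarside (np.int64(113), [0.5519, -0.118, 0.0954], [0.539, -0.132, 0.085], [0.587, -0.082, 0.105]) [ 0.56962109 -0.09884015]
standtop (np.int64(277), [0.5528, -0.1148, 0.0337], [0.518, -0.149, 0.03], [0.612, -0.055, 0.04])
stand (np.int64(769), [0.5401, -0.1294, 0.0201], [0.468, -0.172, 0.008], [0.637, -0.034, 0.03])
red (np.int64(684), [0.4472, 0.0571, 0.0204], [0.404, 0.017, 0.008], [0.543, 0.161, 0.03])
green (np.int64(556), [0.6083, 0.1477, 0.0205], [0.567, 0.108, 0.008], [0.702, 0.249, 0.03])
```

```bash
cat >> h.py <<'E'
def down(a):  # tool pointing down, y axis at angle a
    y=np.array([np.cos(a),np.sin(a),0]); z=np.array([0,0,-1.]); return np.stack([np.cross(y,z),y,z],1)
POLE=np.array([.7485,.0265]); PEG=np.array([.5915,-.131]); AX=np.array([.570,-.0995])
E
python3 - <<'E'
from h import *
v=PEG-POLE; r=np.hypot(*v); a0=np.arctan2(v[1],v[0]); z=.188
pos=manip.current_ee_pos()
manip.move_l([pos[0],pos[1],.33],max_speed=.25)
manip.move_ptp([*PEG,.29],down(a0+np.pi/2))
manip.move_l([*PEG,z],max_speed=.12)
manip.set_gripper(0.0,25); print("w",manip.current_grip_width(),manip.current_grip_force(),manip.current_time())
for k in range(1,7):
    a=a0-np.radians(65)*k/6
    manip.move_l([*(POLE+r*np.array([np.cos(a),np.sin(a)])),z],down(a+np.pi/2),max_speed=.12)
    print(np.round(manip.current_force(),1),round(float(manip.current_grip_width()),3))
manip.set_gripper(.6)
p=manip.current_ee_pos(); manip.move_l([p[0],p[1],.29],max_speed=.2)
print(p,np.hypot(*(np.array(p[:2])-AX)),manip.current_time(),manip.current_qpos())
E
```

```text
w 0.20062831686647473 24.367799162864685 6.2833
[-3.2  0.2  5.6] 0.201
[-5.9 -1.8  6.5] 0.199
[-8.1 -1.7  7.9] 0.197
[-10.3   0.3  10.4] 0.197
[-12.2   2.1  11.7] 0.202
[-13.7   5.6  12.3] 0.201
[0.53960614 0.1020335  0.18784569] 0.20381251121898128 10.3667 [1.02063590e-01 2.71456841e-01 1.53286978e+00 2.31543159e-05
 1.33861092e+00 2.02030195e+00]
```

```bash
python3 - <<'E'
from h import *
for c in("top","side"):
    X,h,p,ok=cloud(c,f"pics/{c}1.png")
    s=lambda m:(m.sum(),np.median(X[m],0).round(4).tolist(),X[m].min(0).round(3).tolist(),X[m].max(0).round(3).tolist())
    m=ok&near(X,AX,.04,.107,.125);print(c,"collartop",s(m), ((X[m].min(0)+X[m].max(0))/2).round(4))
    m=ok&near(X,AX,.04,.086,.105);print("collarside",s(m), circ(X[m],.028) if m.sum()>5 else'')
    m=ok&near(X,AX,.04,.04,.052);print("hub",s(m), circ(X[m],.025) if m.sum()>5 else'')
    m=ok&near(X,(.54,.1),.06,.15,.19);print("head",s(m))
a=cv2.imread("pics/top1.png")[110:260,220:420];b=cv2.imread("pics/side1.png")[150:300,240:440]
cv2.imwrite("pics/c1.png",cv2.resize(np.hstack([a,b]),None,fx=2,fy=2,interpolation=2))
E
```

```text
top collartop (np.int64(248), [0.5704, -0.0985, 0.1146], [0.544, -0.127, 0.107], [0.599, -0.073, 0.123]) [ 0.5713 -0.0998  0.115 ]
collarside (np.int64(23), [0.5601, -0.093, 0.0961], [0.543, -0.115, 0.089], [0.585, -0.071, 0.105]) [ 0.5707038  -0.09920578]
hub (np.int64(18), [0.5483, -0.0916, 0.0439], [0.538, -0.136, 0.04], [0.585, -0.067, 0.051]) [ 0.57107302 -0.09979374]
head (np.int64(106), [0.5344, 0.1157, 0.1782], [0.524, 0.08, 0.171], [0.547, 0.135, 0.19])
side collartop (np.int64(258), [0.5685, -0.0995, 0.1132], [0.539, -0.129, 0.107], [0.598, -0.07, 0.122]) [ 0.5686 -0.0998  0.1146]
collarside (np.int64(102), [0.5508, -0.1191, 0.0953], [0.541, -0.13, 0.087], [0.588, -0.078, 0.105]) [ 0.5698138  -0.09899174]
hub (np.int64(57), [0.5549, -0.1161, 0.0459], [0.544, -0.128, 0.041], [0.6, -0.089, 0.052]) [ 0.57024739 -0.09844854]
head (np.int64(393), [0.5295, 0.0906, 0.1742], [0.501, 0.065, 0.153], [0.596, 0.137, 0.19])
```

View pics/c1.png

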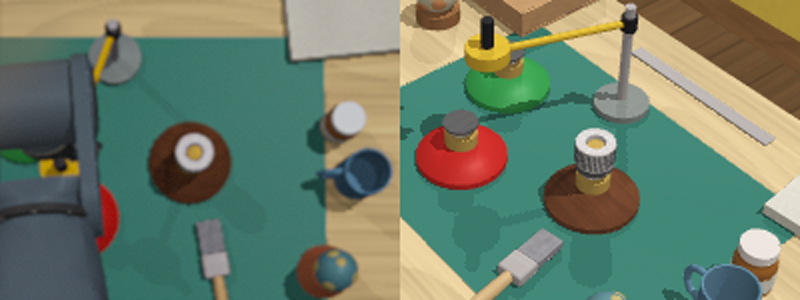

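```bash
sed -i 's/AX=np.array.*/AX=np.array([.5703,-.0993])/' h.py; python3 - <<'E'
from h import *
A0=np.arctan2(AX[1],AX[0])+.9
manip.set_gripper(1.0)
p=manip.current_ee_pos(); manip.move_ptp([*AX,.25],down(A0))
print(manip.current_qpos(),A0)
manip.move_l([*AX,.080],max_speed=.12)
manip.dwell(.3);print(np.round(manip.current_force(),1),manip.current_time())
manip.set_gripper(0.0,60); manip.dwell(.2)
print(manip.current_grip_width(),manip.current_grip_force(),np.round(manip.current_force(),1),manip.current_ee_pos())
for dz in(.001,.002,.003):
    manip.move_l([*AX,.080-dz],max_speed=.02);manip.dwell(.15)
    print(dz,np.round(manip.current_force(),1),np.round(manip.current_ft_torque(),2),manip.current_ee_pos())
    if manip.current_force()[2]>8:break
print(manip.current_time())
E
```

```text
[-2.52552912e-01  3.56790690e-01  1.51060652e+00  3.49885382e-05
  1.27413842e+00 -9.79922549e-01] 0.7276093941506631
[-0.4 -0.7 -0.4] 15.3167
-0.0016680575446961722 0.0 [1.6 0.  0.2] [ 0.57022869 -0.09924117  0.07984851]
0.001 [ 0.4 -0.1 -0. ] [-0.06  0.01  0.  ] [ 0.5702941  -0.09930704  0.07898011]
0.002 [ 0.5  0.2 -1.1] [ 0.02 -0.   -0.  ] [ 0.57030052 -0.09928102  0.07800222]
0.003 [-0.5 -0.6  0.2] [-0.04  0.02  0.02] [ 0.57031737 -0.09930882  0.07699591]
17.4833
```

```bash
python3 - <<'E'
from h import *
for c in("top","side"): cloud(c,f"pics/{c}2.png")
a=cv2.imread("pics/top2.png")[100:270,200:420];b=cv2.imread("pics/side2.png")[100:270,220:440]
cv2.imwrite("pics/c2.png",cv2.resize(np.hstack([a,b]),None,fx=1.8,fy=1.8,interpolation=2))
print(manip.current_grip_width(),manip.current_ee_pos(),manip.current_tcp_rot())
E
```

```text
0.0007274985847730752 [ 0.57034481 -0.0993026   0.07702823] [[-6.65117633e-01  7.46738594e-01  8.36929655e-05]
 [ 7.46738594e-01  6.65117637e-01 -3.67473138e-05]
 [-8.31063048e-05  3.80554810e-05 -9.99999996e-01]]
```

View pics/c2.png

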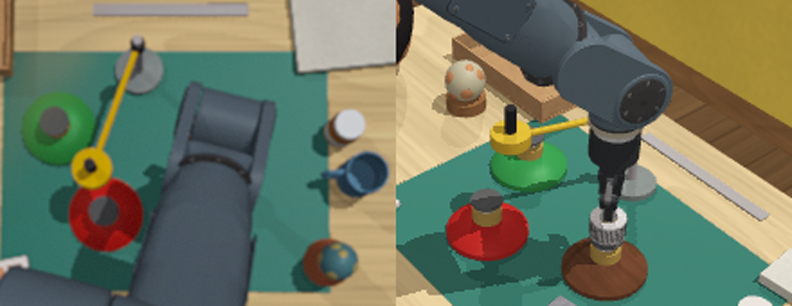

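```bash
python3 - <<'E'
from h import *
X,h,p,ok=cloud("side","pics/side3.png")
k=manip.get_calibration("side")
def pr(q):
    c=np.array(k["R"])@q+np.array(k["t"]);c=np.array(k["camera_matrix"])@c;return (c[:2]/c[2]).round(1)
t=np.array(manip.current_ee_pos());print("tcp px",pr(t),"axis top .115",pr(np.array([*AX,.115])),"axis .154",pr(np.array([*AX,.154])))
for z in np.arange(.08,.24,.01):
    m=ok&near(X,AX,.07,z,z+.01)
    if m.sum(): print(round(z,2),m.sum(),np.median(X[m],0).round(3),X[m].min(0).round(3),X[m].max(0).round(3))
b=cv2.imread("pics/side3.png")[150:270,280:400]
cv2.imwrite("pics/c3.png",cv2.resize(b,None,fx=5,fy=5,interpolation=2))
E
```

```text
tcp px [336.8 230.4] axis top .115 [337.6 220.5] axis .154 [338.5 210. ]
0.08 52 [ 0.554 -0.117  0.087] [ 0.542 -0.129  0.08 ] [ 0.588 -0.083  0.09 ]
0.09 48 [ 0.552 -0.118  0.096] [ 0.541 -0.127  0.09 ] [ 0.587 -0.076  0.1  ]
0.1 67 [ 0.554 -0.11   0.106] [ 0.54  -0.129  0.1  ] [ 0.604 -0.077  0.11 ]
0.11 165 [ 0.564 -0.106  0.114] [ 0.541 -0.128  0.11 ] [ 0.599 -0.069  0.12 ]
0.12 18 [ 0.562 -0.107  0.126] [ 0.556 -0.112  0.121] [ 0.573 -0.097  0.13 ]
0.13 23 [ 0.56  -0.106  0.135] [ 0.556 -0.113  0.13 ] [ 0.573 -0.094  0.14 ]
0.14 1 [ 0.565 -0.113  0.141] [ 0.565 -0.113  0.141] [ 0.565 -0.113  0.141]
0.15 4 [ 0.562 -0.114  0.158] [ 0.546 -0.123  0.156] [ 0.575 -0.112  0.16 ]
0.16 11 [ 0.55  -0.119  0.161] [ 0.536 -0.13   0.16 ] [ 0.57  -0.114  0.169]
0.17 22 [ 0.555 -0.112  0.177] [ 0.531 -0.136  0.171] [ 0.583 -0.096  0.179]
0.18 24 [ 0.553 -0.12   0.183] [ 0.525 -0.143  0.18 ] [ 0.581 -0.095  0.189]
0.19 40 [ 0.532 -0.131  0.197] [ 0.519 -0.147  0.19 ] [ 0.569 -0.098  0.2  ]
0.2 70 [ 0.537 -0.129  0.204] [ 0.518 -0.147  0.2  ] [ 0.589 -0.083  0.21 ]
0.21 50 [ 0.545 -0.123  0.215] [ 0.528 -0.142  0.21 ] [ 0.575 -0.092  0.22 ]
0.22 37 [ 0.544 -0.122  0.223] [ 0.532 -0.134  0.22 ] [ 0.569 -0.095  0.23 ]
0.23 29 [ 0.544 -0.122  0.236] [ 0.536 -0.134  0.23 ] [ 0.576 -0.104  0.239]
```

View pics/c3.png

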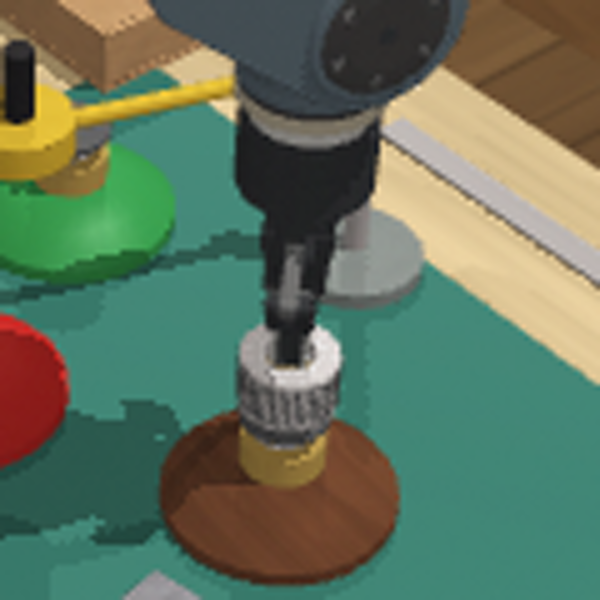

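```bash
python3 - <<'E'
from h import *
manip.move_l([*AX,.137],max_speed=.1)
X,h,p,ok=cloud("side","pics/side4.png")
b=cv2.imread("pics/side4.png")[130:250,280:400]
manip.set_gripper(1.0,60);print(manip.current_grip_width())
cloud("side","pics/side5.png");c=cv2.imread("pics/side5.png")[130:250,280:400]
for im in(b,c): cv2.circle(im,(57,84),0,(0,0,255),-1)
cv2.imwrite("pics/c4.png",cv2.resize(np.hstack([b,c]),None,fx=3.3,fy=3.3,interpolation=0))
for z in np.arange(.10,.2,.005):
    m=ok&near(X,AX,.07,z,z+.005)
    if m.sum(): print(round(z,3),m.sum(),np.median(X[m],0).round(3),X[m].min(0).round(3),X[m].max(0).round(3))
k=manip.get_calibration("side")
c=np.array(k["R"])@[*AX,.137]+np.array(k["t"]);c=np.array(k["camera_matrix"])@c;print(c[:2]/c[2])
E
```

```text
1.0000719312599984
0.1 33 [ 0.552 -0.116  0.102] [ 0.541 -0.128  0.1  ] [ 0.586 -0.076  0.105]
0.105 66 [ 0.571 -0.099  0.108] [ 0.542 -0.13   0.105] [ 0.603 -0.078  0.11 ]
0.11 132 [ 0.568 -0.098  0.113] [ 0.54  -0.127  0.11 ] [ 0.599 -0.07   0.115]
0.115 66 [ 0.574 -0.102  0.116] [ 0.545 -0.129  0.115] [ 0.597 -0.075  0.12 ]
0.12 1 [ 0.562 -0.077  0.121] [ 0.562 -0.077  0.121] [ 0.562 -0.077  0.121]
0.17 6 [ 0.566 -0.105  0.172] [ 0.56  -0.109  0.171] [ 0.574 -0.091  0.175]
0.175 10 [ 0.566 -0.105  0.178] [ 0.556 -0.112  0.176] [ 0.58  -0.098  0.179]
0.18 12 [ 0.562 -0.105  0.183] [ 0.555 -0.112  0.181] [ 0.578 -0.094  0.185]
0.185 11 [ 0.563 -0.104  0.187] [ 0.555 -0.112  0.185] [ 0.574 -0.093  0.19 ]
0.19 13 [ 0.56  -0.108  0.193] [ 0.555 -0.112  0.19 ] [ 0.575 -0.094  0.195]
0.195 10 [ 0.561 -0.105  0.197] [ 0.557 -0.112  0.196] [ 0.573 -0.094  0.2  ]
[338.06846865 214.60919755]
```

View pics/c4.png

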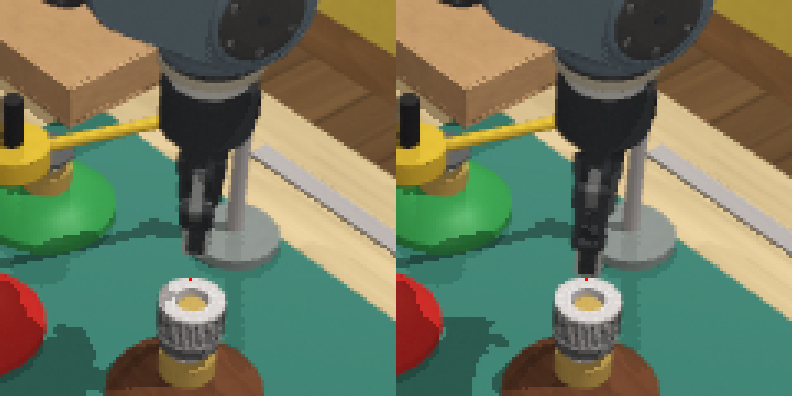

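```bash
python3 - <<'E'
from h import *
X,h,p,ok=cloud("side")
for z in np.arange(.12,.21,.01):
    m=ok&near(X,AX,.08,z,z+.01)
    if m.sum(): print(round(z,3),m.sum(),np.median(X[m],0).round(3),X[m].min(0).round(3),X[m].max(0).round(3))
f0=np.array(manip.current_force())
for z in(.09,.078,.066,.056,.046):
    manip.move_l([*AX,z],max_speed=.1); f=np.array(manip.current_force()); print(z,(f).round(1))
    if f[2]>6: break
else:
    manip.set_gripper(0.0,60); manip.dwell(.2)
    print(manip.current_grip_width(),manip.current_grip_force(),np.round(manip.current_force(),1),np.round(manip.current_ft_torque(),2),manip.current_ee_pos())
print(manip.current_time())
X,h,p,ok=cloud("side","pics/side6.png");cv2.imwrite("pics/c6.png",cv2.resize(cv2.imread("pics/side6.png")[150:270,280:400],None,fx=4,fy=4))
E
```

```text
0.18 11 [ 0.535 -0.133  0.186] [ 0.53  -0.138  0.182] [ 0.543 -0.121  0.19 ]
0.19 20 [ 0.532 -0.135  0.195] [ 0.525 -0.139  0.192] [ 0.61  -0.075  0.2  ]
0.2 20 [ 0.53  -0.135  0.205] [ 0.522 -0.141  0.2  ] [ 0.543 -0.123  0.21 ]
0.09 [0.7 0.1 0.2]
0.078 [ 0.7 -0.3  0.4]
0.066 [ 0.1 -0.8 -0.3]
0.056 [-0.5  0.3  0.5]
0.046 [-0.1 -0.1  0.4]
0.648616856477101 62.6190593931824 [ 0.1 -0.1  6.4] [ 0.11 -0.06 -0.03] [ 0.57090248 -0.09941706  0.04673885]
21.5583
```

View pics/c6.png

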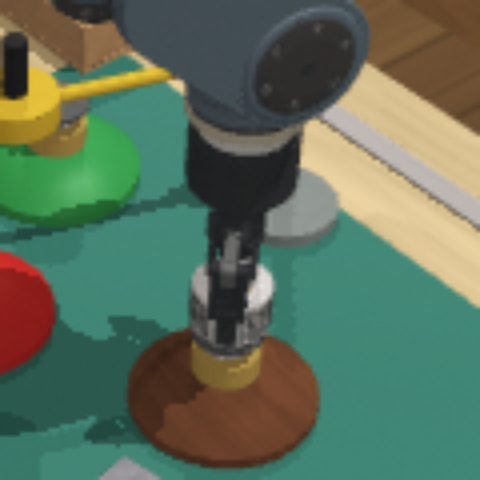

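```bash
python3 - <<'E'
from h import *
R=np.array(manip.current_tcp_rot());a=np.arctan2(R[1,1],R[0,1])
manip.set_gripper(0.0,80)
manip.move_l([*AX,.0450],max_speed=.02);manip.dwell(.1)
def st(): return np.round(manip.current_force(),1),np.round(manip.current_ft_torque(),2),round(manip.current_ee_pos()[2],4),round(float(manip.current_grip_width()),3)
print(*st())
z0=None
for i in range(1,20):
    manip.move_l([*AX,.0450],down(a-.07*i),max_speed=.05);manip.dwell(.05)
    s=st();print(round(.07*i,2),*s,round(manip.current_time(),1))
    if z0 is None: z0=s[2]
    if s[0][2]<z0*0+2.0 : break
E
```

```text
[-3.5  0.9 16.6] [ 0.18  0.72 -0.02] 0.0467 0.643
0.07 [-1.6  1.  15.6] [ 0.08  0.31 -0.11] 0.0467 0.647 22.5
0.14 [-1.  -0.4 15.1] [-0.04  0.34 -0.12] 0.0467 0.643 22.8
0.21 [-1.8 -0.3 15. ] [-0.01  0.33 -0.12] 0.0467 0.641 23.1
0.28 [-2.3  0.7 13.8] [-0.    0.33 -0.09] 0.0467 0.643 23.4
0.35 [-1.9 -0.4 14.3] [-0.04  0.32 -0.03] 0.0467 0.645 23.7
0.42 [-0.6  0.2 15.1] [ 0.01  0.29 -0.06] 0.0467 0.64 24.0
0.49 [-1.1 -0.7 14.8] [-0.   0.3 -0.1] 0.0466 0.639 24.3
0.56 [-1.1  1.1 12.3] [ 0.05  0.27 -0.01] 0.0466 0.647 24.6
0.63 [-4.3  0.7 11.9] [-0.06  0.72 -0.14] 0.0461 0.644 24.9
0.7 [-2.3 -1.1  5.2] [-0.18  0.25 -0.15] 0.0451 0.642 25.2
0.77 [-0.6 -0.6 -2.3] [-0.13  0.14 -0.05] 0.0446 0.642 25.5
```

```bash
python3 - <<'E'
from h import *
def st(): return np.round(manip.current_force(),1),np.round(manip.current_ft_torque(),2),round(manip.current_ee_pos()[2],4),round(float(manip.current_grip_width()),3)
for z in(.043,.040,.037,.034,.031,.029,.0275,.0265):
    manip.move_l([*AX,z],max_speed=.03);manip.dwell(.12);s=st();print(z,*s)
    if s[0][2]>25: break
print(manip.current_time())
X,h,p,ok=cloud("side","pics/side7.png")
m=ok&near(X,AX,.032,.08,.125)&(h[:,1]<60)&(h[:,2]>130)
print(np.percentile(X[m,2],[5,25,50,75,95]).round(4),m.sum())
E
```

```text
0.043 [-2.5 -2.3 -3.2] [-0.33  0.37 -0.03] 0.0427 0.645
0.04 [-3.4 -4.8  0.1] [-0.67  0.48 -0.11] 0.0401 0.644
0.037 [-3.3 -4.9  0.7] [-0.7   0.47 -0.12] 0.0372 0.642
0.034 [-2.8 -4.3  2.1] [-0.69  0.51 -0.08] 0.0344 0.641
0.031 [-2.7 -4.   3.6] [-0.73  0.56 -0.13] 0.0315 0.65
0.029 [-3.8 -4.3  4. ] [-0.69  0.64 -0.09] 0.0295 0.644
0.0275 [-8.4 -3.3 15.6] [-0.55  1.34 -0.1 ] 0.029 0.642
0.0265 [-12.7  -2.5  25.4] [-0.4   2.13 -0.09] 0.0289 0.645
28.4083
[0.091  0.0947 0.0964 0.0979 0.0993] 97
```

```bash
python3 - <<'E'
from h import *
manip.move_l([*AX,.0274],max_speed=.02);manip.dwell(.5)
print(manip.current_force(),manip.current_ee_pos(),manip.current_grip_force())
X,h,p,ok=cloud("top");m=ok&(h[:,0]>18)&(h[:,0]<32)&(h[:,1]>180)&near(X,(.535,.1),.07,.17,.185)
c=np.median(X[m],0);print(c,np.hypot(*(c[:2]-AX)))
print(manip.sign_off())
E
```

```text
[-8.91107117 -3.62949153 16.06423455] [ 0.57066735 -0.09962221  0.02897391] 86.37683993205428
[0.53740661 0.09836934 0.17739948] 0.20038748136661957
the job is handed in; nothing more can be done
None
```

The job is handed in: the lamp head ended about 20 cm from the spindle, and the collar dropped over its pins after about 0.7 rad clockwise and is still gripped, pushed down to its stop (17.7 mm of tool travel against the 18 mm expected); no verdict came back.

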